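# Scoop lever knobs from the parts tray into the magnetic dish

## Robot

A 6-joint arm with a two-finger parallel gripper is mounted at the origin on the work surface. World frame = base frame: x ahead of the robot, y to its left, z up, the work surface at z = 0. Lengths are in mm, angles in rad, forces in N, time in s.
With the tool pointing down it reaches from about 300 to 950 mm from the base axis. Payload 3.1 kg.
Tool frame: the origin (TCP) lies at the very end of the fingers, on their centre line; the grasp point (between the pads) lies 19 mm behind it; z points along the fingers, y is the direction in which the jaws open and shut (so a half turn about z gives the same grasp; the last joint's range is limited). The gripper opens to 85 mm and grips with 20 to 120 N. Pads are 22 mm wide; open, the fingers measure 114 mm over their backs; the gripper's body (76 mm by 85 mm) begins 54 mm behind the grasp point. The pads swing forward as they close: fully open they stand 13 mm farther back than shut.
Start: joints at [-1.229, 0.308, 1.634, -0, 1.2, -0.07], TCP at [250.137, -572.768, 231.272] pointing down, gripper open.
Joint ranges: [-3.06, 3.06], [-0.79, 1.96], [0.05, 2.63], [-1.19, 4.34], [0.05, 2.64], [-2.94, 2.94]. Speed limits (rad/s): [2.79, 2.79, 3.14, 3.14, 3.14, 3.14].

## Interface

Orientations are given as a unit quaternion [w, x, y, z].
In Python, from workcell import monitor, optics, workorder gives the robot as it stands.
- The arm moves only by the tool servo_tool, never from a script. Its argument "steps" is one flat list of numbers, 7 for each row, row after row: the gripper command: -1 is shut, 1 is fully open, values between are in proportion, then the shift along the tool's x, y, z in mm, then the turn, a rotation vector about the tool's x, y, z in degrees. A call has 1 to 12 rows; each row shifts and turns the commanded pose from where the row before left it, along the tool's axes as they then stand; what a row does not reach is not made up. A row lasts 1/12 s, in which the tool goes at most 41.7 mm and 7.16 degrees, less where a joint would pass 70% of its speed; a pose out of reach is approached as far as the arm can. A call with a gripper value outside its range is refused whole. The fingers move at their own pace and stop on an object; "force" is the grip in N (left out, the last holds). Time passes only in rows, so rows that do not move let the fingers close. It gives the time, the measured TCP pose, the force and the opening at its end, in the units of the state.
- monitor.sense(): the state, without advancing time (a new reading comes with each control period).
- optics.read_camera(name): name is "scene" or "top" or "wrist"; returns (picture, depth): 400x640x3 uint8, red, green, blue; 400x640 float32, mm along the optical axis (not along the pixel's ray), 0 where there is no reading.
- optics.camera_info(name): a dict with "intrinsics" (3x3 intrinsics, pixels), "xyz" and "orientation" of the camera in the world; the wrist camera has in their place "T_tool_cam" (4x4, takes a point from camera to tool coordinates, whose origin is the TCP and whose axes are the flange's). Camera axes: x right, y down, z forward; pixel columns grow to the right and rows downward; lengths in mm; the calibration is good to about 2 mm. The wrist camera is an equidistant fisheye: a pixel r from the principal point sees the ray r / f radians off the axis. A picture is of the moment at which its call begins: read the wrist's pose just before it. camera_info takes no time and is no camera call.
- workorder.sign_off(): hands the job in, once; it reports no verdict.
The state is a dict: "time_s": time; "joint_pos": joint angles; "qvel": joint speeds; "joint_efforts": joint torques, N m; "tcp_pos": TCP position; "tool_rot": TCP orientation; "contact_force": force on the tool from outside, world axes, zero at the start; "wrist_torque": the same for the moment, N m; "grip_width": finger opening in mm.
Only numpy, scipy, OpenCV 4.12 (cv2) and the standard library are available. Lean on these libraries where they do the work, as an engineer would, in place of code of your own. Each camera call takes 0.05 s, during which the arm holds its last target.

## Task

Take the hand scoop, scoop the three loose round lever knobs out of the long parts tray, and tip them from low above it into the round steel dish so that all three lie in the dish (not in the square bin). Do not touch the knobs with the gripper's fingers. Then stand the scoop upright on the bench again, back where it stood, and let go.

Things in the scene. Friction and masses are not known exactly. Their poses are not given: they have to be found in the camera images.
- scoop_grip (a point): Where to grip the loose white plastic hand scoop (0.16 kg): a point in its black upright post, 22 mm (x) by 20 mm (y), 92 mm above the scoop's underside. z up; x points to the scoop's back, its open mouth faces -x. Grip from above across y, firmly (60 N or more). The post's top is 26 mm above this point, its back 11 mm behind; below 56 mm under this point is the pan.
- scoop_lip (a point): Middle of the scoop's front lip, on the underside: 99.5 mm ahead (-x) of scoop_grip and 92 mm below it; same axes. The smooth pan's floor is flat, 2 mm thick, 83 mm wide outside, 78 mm inside; no wall at the lip. Side walls 32 mm high, 18 mm in the front third; back wall 86 mm behind the lip, 36 mm high. Knobs slide out when it is tipped nose-down about 45 degrees.
- tray: Long blue plastic parts tray with the knobs, open on top, fixed. Origin: centre of its underside; x along it, y across. Inside 240 mm (x) by 102 mm (y); walls 4 mm thick, tops 34 mm above the bench; floor 4 mm thick. Its -x end is nearer the robot; all knobs lie in that half, over 30 mm from the middle: the scoop fits flat in the other half, mouth to -x, to be pushed along the floor to the -x end wall.
- knob1_center (a point): First of three identical round black lever knobs: a ball of 26 mm diameter standing on the 10 mm brass end of its insert, 26.5 mm high in all, 18 g, smooth. This point is the ball's centre, 13.5 mm above the tray's inner floor at the start.
- knob2_center (a point): Centre of the second knob, the same.
- knob3_center (a point): Centre of the third knob, the same.
- dish: Round steel parts dish, held to the bench by its magnet (fixed). Origin: centre of its underside. Rim 150 mm in diameter outside, 42 mm above the bench; flaring wall 3 mm thick; inner floor 4 mm above the bench, about 112 mm in diameter. The blue square bin (130 mm square, 55 mm high) elsewhere on the bench is not the target.
Things that resemble listed ones, but are neither listed nor needed, are in the scene too. Of the things that look like the part that bears scoop_grip, the largest one is meant.

How it is judged:
By the outcome, as a careful person would: the job done as asked, in the order asked, and still so for the second after the job is handed in, with the robot touching nothing.
It also fails if it takes over 72 s, if anything falls off the work surface, if the arm or the gripper's body presses on something with over 40 N, if the wrist force passes 120 N, or if a joint passes its speed limit or range.

## Working session

There is one attempt and no reset: what is moved stays moved. The work goes in short steps, Python scripts to look and compute and a tool call to move; the robot and the scene stay as the last step left them, time stands still between calls to the robot, and variables do not carry over. Pictures are saved under pics/ and viewed, and the job is handed in when it is done.

Besides the shell and the picture viewer there is one more tool, called as name(argument=value, ...) on one line, values as JSON. servo_tool: Moves the arm, as the interface text tells. Its arguments: {"type":"object","properties":{"steps":{"type":"array"},"force":{"type":"number"}},"required":["steps"]}

```bash
ls; mkdir -p pics; python3 - <<'E'
from workcell import monitor, optics
import cv2, numpy as np
print(monitor.sense())
for n in ("scene","top"):
    p,d=optics.read_camera(n); cv2.imwrite(f"pics/{n}0.png",p[:,:,::-1]); np.save(f"pics/{n}0d.npy",d); np.save(f"pics/{n}0p.npy",p)
    print(n,optics.camera_info(n))
print(optics.camera_info("wrist"))
E
```

```text
pics
{'time_s': 0.0, 'joint_pos': array([-1.22873556e+00,  3.09019990e-01,  1.63519095e+00, -1.75303883e-05,
        1.19966888e+00, -6.97178564e-02]), 'qvel': array([ 0.00031139, -0.00046322, -0.00108134, -0.00045548,  0.00224401,
        0.00096354]), 'joint_efforts': array([-1.21351077e-03, -4.15250230e+01, -2.76665157e+01, -1.68735105e-04,
        1.02517329e-02,  5.42953842e-06]), 'tcp_pos': array([ 249.83584897, -572.00420065,  230.03563031]), 'tool_rot': array([-1.13188744e-03,  9.78878271e-01,  2.04440756e-01, -1.63331643e-04]), 'contact_force': array([-0.52714178, -0.40562424,  1.08785005]), 'wrist_torque': array([ 0.01688774, -0.0084343 , -0.00505023]), 'grip_width': 85.03245916032627}
scene {'intrinsics': array([[447.06439063,   0.        , 322.626482  ],
       [  0.        , 447.06439063, 198.40383586],
       [  0.        ,   0.        ,   1.        ]]), 'xyz': array([ 956.2941565 , -642.36381003,  754.95423492]), 'orientation': array([-0.39491927,  0.87528822,  0.25734068, -0.10809754])}
top {'intrinsics': array([[497.11723119,   0.        , 320.74188099],
       [  0.        , 497.11723119, 206.28914012],
       [  0.        ,   0.        ,   1.        ]]), 'xyz': array([ 317.87629595,  -10.27354367, 1244.72795857]), 'orientation': array([-0.07232541,  0.72455267, -0.68159551,  0.07224973])}
{'intrinsics': array([[309.70691629,   0.        , 322.75546213],
       [  0.        , 309.70691629, 203.04402829],
       [  0.        ,   0.        ,   1.        ]]), 'T_tool_cam': array([[-3.06120044e-04, -9.48992004e-01, -3.15299989e-01,
         8.18334916e+01],
       [ 9.99999668e-01, -5.21901055e-05, -8.13802597e-04,
         8.36489944e-01],
       [ 7.55836618e-04, -3.15300133e-01,  9.48991704e-01,
        -1.42945500e+02],
       [ 0.00000000e+00,  0.00000000e+00,  0.00000000e+00,
         1.00000000e+00]])}
```

View pics/scene0.png

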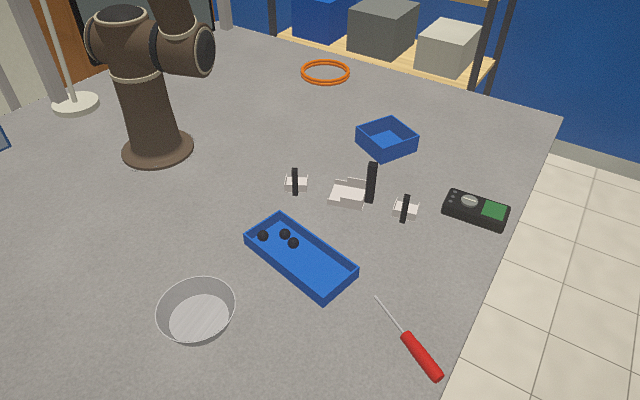

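View pics/top0.png

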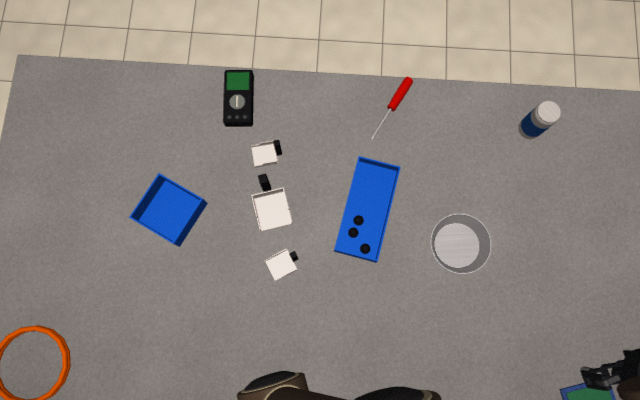

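The candidates for the scoop in the top view are a small one at (266,152), the large one at (271,207) with its post at (264,182), and a small one at (282,264). I choose the large one in the middle. The tray is at (367,210) with the knobs at (358,220), (353,233) and (365,249). The dish is at (461,243), and the square bin at (169,210) is not the target.

```bash
cat > h.py <<'E'
import numpy as np, cv2
from scipy.spatial.transform import Rotation as R
from workcell import monitor, optics
def q2R(q): return R.from_quat([q[1],q[2],q[3],q[0]]).as_matrix()
def cloud(n,d):
    i=optics.camera_info(n);K=i['intrinsics'];v,u=np.mgrid[0:400,0:640]
    P=np.stack([(u-K[0,2])/K[0,0]*d,(v-K[1,2])/K[1,1]*d,d],-1)
    W=P@q2R(i['orientation']).T+i['xyz']; W[d<=0]=np.nan; return W
E
python3 - <<'E'
from h import *
W={n:cloud(n,np.load(f"pics/{n}0d.npy")) for n in("scene","top")}
P={n:np.load(f"pics/{n}0p.npy").astype(int) for n in W}
np.set_printoptions(precision=1,suppress=True)
for n in W:
    w=W[n];p=P[n]
    b=(p[...,2]>p[...,0]+60)&(w[...,2]>-20)&(w[...,2]<90)
    nl,l,s,c=cv2.connectedComponentsWithStats(b.astype(np.uint8))
    for k in range(1,nl):
        if s[k,4]>200:
            m=l==k; pts=w[m]; 
            top=pts[pts[:,2]>np.nanpercentile(pts[:,2],90)-6]
            print(n,"blue",s[k],c[k],"zmax",np.percentile(pts[:,2],[2,50,90,99]),cv2.minAreaRect(top[:,:2].astype(np.float32)))
    for name,sel in (("bench",(slice(330,350),slice(330,400)))if n=="top" else ("bench",(slice(330,360),slice(60,120))),):
        print(n,"bench z",np.nanmedian(w[sel][...,2]))
w=W["top"]
for nm,(u,v) in dict(k1=(358,220),k2=(353,233),k3=(365,249),post=(264,182),pan=(271,207),dish=(460,243)).items():
    print(nm,w[v,u],P["top"][v,u])
x=P["top"][150:290,225:505].astype(np.uint8);cv2.imwrite("pics/crop0.png",cv2.resize(x[:,:,::-1],None,fx=2.85,fy=2.85,interpolation=cv2.INTER_CUBIC))
x=P["scene"][130:250,270:450].astype(np.uint8);cv2.imwrite("pics/crop1.png",cv2.resize(x[:,:,::-1],None,fx=4,fy=4,interpolation=cv2.INTER_CUBIC))
E
```

```text
scene blue [291   0  55  10 291] [321.    2.8] zmax [-19.6  -5.4   8.9  12.2] ((-276.4627685546875, 1318.67041015625), (146.19508361816406, 65.00248718261719), 32.8941650390625)
scene blue [ 515    0  125   33 2479] [587.9  11.6] zmax [-18.3  23.9  69.4  87.4] ((910.2614135742188, 1861.1392822265625), (303.40234375, 44.84683609008789), 2.117818832397461)
scene blue [ 355  115   65   49 2079] [386.5 138.5] zmax [ 2.  28.  52.5 56.6] ((540.2276000976562, 373.13177490234375), (137.47607421875, 135.9273681640625), 64.20228576660156)
scene blue [ 243  210  117   98 5220] [302.8 258.1] zmax [ 1.3  5.4 32.1 35.4] ((575.3383178710938, -119.29898071289062), (113.68753814697266, 251.443603515625), 78.62977600097656)
scene bench z -0.3027294423689
top blue [ 334  156   67  106 4145] [367.6 207.4] zmax [-1.8  3.9 30.6 36.8] ((574.0538940429688, -118.42510986328125), (110.01431274414062, 249.35096740722656), 78.60979461669922)
top blue [ 129  173   78   73 3106] [167.9 209.3] zmax [-1.6  5.2 52.  56.9] ((538.6029663085938, 375.943359375), (133.51925659179688, 129.50819396972656), 63.36436462402344)
top bench z -0.8082432483397497
k1 [541.6 -97.1  27. ] [29 25 30]
k2 [508.  -86.1  28.3] [27 29 30]
k3 [ 469.7 -117.1   32.4] [29 27 33]
post [602.1 133.2 115.5] [23 24 25]
pan [565.9 124.1   3.5] [234 225 217]
dish [ 503.1 -357.7    3.3] [183 175 175]
```

View pics/crop0.png

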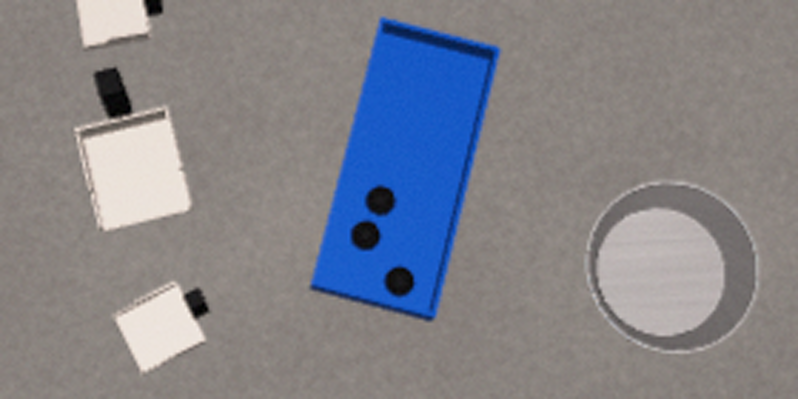

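View pics/crop1.png

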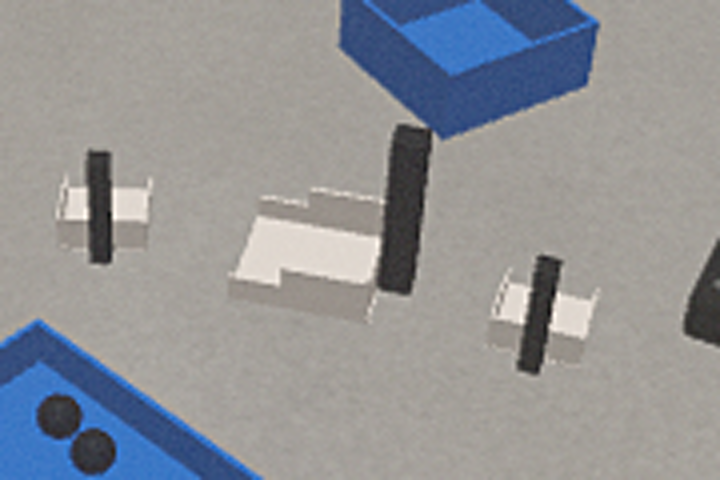

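The crop confirms it. The middle scoop is clearly the largest: its post is at top-view (264,182) and its mouth faces down-image, towards the robot. Next I fit precise poses.

```bash
python3 - <<'E'
from h import *
np.set_printoptions(precision=1,suppress=True)
W={n:cloud(n,np.load(f"pics/{n}0d.npy")) for n in("scene","top")}
P={n:np.load(f"pics/{n}0p.npy").astype(int) for n in W}
for n in W:
    w=W[n];p=P[n];br=p.sum(-1)
    near=(abs(w[...,0]-575)<75)&(abs(w[...,1]-125)<75)
    post=near&(br<200)&(w[...,2]>45)&(abs(w[...,0]-602)<40)&(abs(w[...,1]-133)<40)
    tp=w[post&(w[...,2]>112)]
    print(n,"posttop n",len(tp),np.median(tp,0),cv2.minAreaRect(tp[:,:2].astype(np.float32)))
    pan=near&(p.min(-1)>150)
    nl,l,s,c=cv2.connectedComponentsWithStats(pan.astype(np.uint8))
    k=1+np.argmax([s[i,4] for i in range(1,nl)]); print(s[k])
    q=w[l==k]; fl=q[q[:,2]<8]; print("floor z",np.median(fl[:,2]),cv2.minAreaRect(fl[:,:2].astype(np.float32)), "all",cv2.minAreaRect(q[:,:2].astype(np.float32)))
    # knobs
    t=(p.max(-1)<60)&(abs(w[...,0]-505)<70)&(abs(w[...,1]+100)<60)&(w[...,2]>5)
    nl,l,s,c=cv2.connectedComponentsWithStats(t.astype(np.uint8))
    i=optics.camera_info(n);K=i['intrinsics'];Rm=q2R(i['orientation'])
    a=np.radians(-11.4); ctr=np.array([574.5,-118.9])
    for k in range(1,nl):
        if s[k,4]>40:
            r=Rm@np.array([(c[k][0]-K[0,2])/K[0,0],(c[k][1]-K[1,2])/K[1,1],1]); 
            X=i['xyz']+r*(17.5-i['xyz'][2])/r[2]; dd=X[:2]-ctr
            print(n,"knob",s[k,4],c[k],X,"tray",dd@[np.cos(a),np.sin(a)],dd@[-np.sin(a),np.cos(a)])
    # dish rim: points above 36
    m=(np.hypot(w[...,0]-505,w[...,1]+355)<100)&(w[...,2]>33)&(w[...,2]<50)
    q=w[m]; A=np.c_[q[:,:2],np.ones(len(q))]; s_=np.linalg.lstsq(A,(q[:,:2]**2).sum(1),rcond=None)[0]
    cx,cy=s_[:2]/2; print(n,"dish",len(q),cx,cy,np.sqrt(s_[2]+cx*cx+cy*cy))
# tray by wall tops/floor
for n in W:
    w=W[n];p=P[n]
    b=(p[...,2]>p[...,0]+60)&(abs(w[...,0]-574)<150)&(abs(w[...,1]+119)<100)
    t=w[b&(w[...,2]>30)&(w[...,2]<38)]; print(n,cv2.minAreaRect(t[:,:2].astype(np.float32)))
E
```

```text
scene posttop n 53 [613.9 132.4 117.2] ((612.9476928710938, 135.2685089111328), (20.68948745727539, 20.9381160736084), 21.287376403808594)
[ 313  183   80   44 1428]
floor z 0.4298070339085598 ((574.980712890625, 124.96795654296875), (149.91845703125, 149.84161376953125), 0.05695074424147606) all ((574.980712890625, 124.96795654296875), (149.91845703125, 149.84161376953125), 0.05695074424147606)
scene knob 45 [263.1 236.5] [ 477.9 -120.3   17.5] tray -94.44070215398719 -20.51235260980428
scene dish 797 500.0915996385201 -350.21992693420907 71.74336424655928
top posttop n 76 [609.6 137.  117.6] ((609.6723022460938, 136.91586303710938), (22.084495544433594, 18.70156478881836), 19.834550857543945)
[ 251  187   41   44 1171]
floor z 1.4678627227826837 ((562.3580322265625, 123.4501724243164), (99.59751892089844, 87.2237319946289), 17.911041259765625) all ((562.3580322265625, 123.4501724243164), (99.59751892089844, 87.2237319946289), 17.911041259765625)
top knob 67 [358.1 219.9] [543.6 -98.   17.5] tray -34.3951384911189 14.419672362743627
top knob 68 [352.9 232. ] [512.2 -86.5  17.5] tray -67.51333279397876 19.415020713905772
top knob 66 [364.9 248. ] [ 473.9 -118.    17.5] tray -98.75540926809973 -19.04528519283705
top dish 462 497.2785649964071 -347.4918670817997 71.45868028581634
scene ((575.3383178710938, -119.29898071289062), (113.68753814697266, 251.443603515625), 78.62977600097656)
top ((574.2180786132812, -118.45840454101562), (110.01395416259766, 249.0155487060547), 78.61052703857422)
```

servo_tool(steps=[1,25.5,-21,0,0,0,0,1,25.5,-21,0,0,0,0,1,25.5,-21,0,0,0,0,1,25.5,-21,0,0,0,0,1,25.5,-21,0,0,0,0,1,25.5,-21,0,0,0,0,1,25.5,-21,0,0,0,0,1,25.5,-21,0,0,0,0,1,25.5,-21,0,0,0,0,1,25.5,-21,0,0,0,0,1,25.5,-21,0,0,0,0,1,25.5,-21,0,0,0,0])

```text
time_s: 1.1
tcp_pos: [429.8, -217.6, 230.9]
tool_rot: [-0.0, 0.979, 0.204, -0.0]
contact_force: [0.9, -0.9, -0.3]
grip_width: 85.6
```

servo_tool(steps=[1,25.5,-21,0,0,0,0,1,25.5,-21,0,0,0,0,1,25.5,-21,0,0,0,0,1,25.5,-21,0,0,0,0,1,25.5,-21,0,0,0,0,1,25.5,-21,0,0,0,0,1,25.5,-21,0,0,0,0,1,25.5,-21,0,0,0,0,1,25.5,-21,0,0,0,0,1,25.5,-21,0,0,0,0,1,25.5,-21,0,0,0,0,1,25.5,-21,0,0,0,7])

```text
time_s: 2.1
tcp_pos: [609.3, 135.6, 230.6]
tool_rot: [0.0, 0.99, 0.144, -0.001]
contact_force: [0.4, -0.4, -0.2]
grip_width: 85.7
```

```bash
cat >> h.py <<'E'
def pose(s=None):
    s=s or monitor.sense(); return np.array(s['tcp_pos']),q2R(s['tool_rot'])
def wrist_uv(X,p,Rt):
    i=optics.camera_info('wrist');T=i['T_tool_cam'];K=i['intrinsics']
    Pt=(np.atleast_2d(X)-p)@Rt; Pc=(Pt-T[:3,3])@T[:3,:3]
    th=np.arctan2(np.hypot(Pc[:,0],Pc[:,1]),Pc[:,2]);ph=np.arctan2(Pc[:,1],Pc[:,0])
    return np.c_[K[0,2]+K[0,0]*th*np.cos(ph),K[1,2]+K[1,1]*th*np.sin(ph)]
def wrist_cloud(d,p,Rt):
    i=optics.camera_info('wrist');T=i['T_tool_cam'];K=i['intrinsics'];v,u=np.mgrid[0:400,0:640]
    x=(u-K[0,2])/K[0,0];y=(v-K[1,2])/K[1,1];th=np.hypot(x,y);f=np.where(th>1e-6,np.tan(th)/np.maximum(th,1e-6),1)
    f[th>1.4]=np.nan
    Pc=np.stack([x*f*d,y*f*d,d],-1); W=(Pc@T[:3,:3].T+T[:3,3])@Rt.T+p; W[d<=0]=np.nan; return W
def wrist(name):
    p,Rt=pose(); im,d=optics.read_camera('wrist'); cv2.imwrite(f'pics/{name}.png',im[:,:,::-1]); np.savez(f'pics/{name}.npz',im=im,d=d,p=p,R=Rt); return im,d,p,Rt
def delta(target_p,yaw=None):
    p,Rt=pose(); print('tool shift',np.round(Rt.T@(np.array(target_p)-p),1),'yaw now',np.round(np.degrees(np.arctan2(Rt[1,0],Rt[0,0])),2),'tilt z',np.round(Rt[:,2],3))
E
python3 - <<'E'
from h import *
s=monitor.sense();print(s['time_s'],s['tcp_pos'],s['joint_pos']);delta([610,136,200])
im,d,p,Rt=wrist('w1'); np.set_printoptions(precision=1,suppress=True)
W=wrist_cloud(d,p,Rt); br=im.astype(int)
near=(abs(W[...,0]-575)<80)&(abs(W[...,1]-127)<70)
pt=near&(br.sum(-1)<200)&(abs(W[...,2]-118)<6); q=W[pt];print('post',len(q),np.median(q,0),cv2.minAreaRect(q[:,:2].astype(np.float32)))
wh=near&(br.min(-1)>140); fl=W[wh&(W[...,2]<10)]; print('floor',len(fl),np.median(fl[:,2]) ,cv2.minAreaRect(fl[:,:2].astype(np.float32)))
E
```

```text
2.1 [609.33023794 135.60561763 230.61948009] [ 1.49290883e-01  3.07884299e-01  1.63544948e+00 -1.10484641e-04
  1.19935582e+00  1.43210595e+00]
tool shift [ 0.8 -0.2 30.6] yaw now 16.5 tilt z [-0.001 -0.    -1.   ]
post 517 [613.9 137.4 118.3] ((612.7910766601562, 137.20071411132812), (20.812999725341797, 18.22477149963379), 16.652942657470703)
floor 3201 2.2901886161614016 ((566.9329223632812, 126.25433349609375), (136.46202087402344, 122.58492279052734), 10.665486335754395)
```

View pics/w1.png

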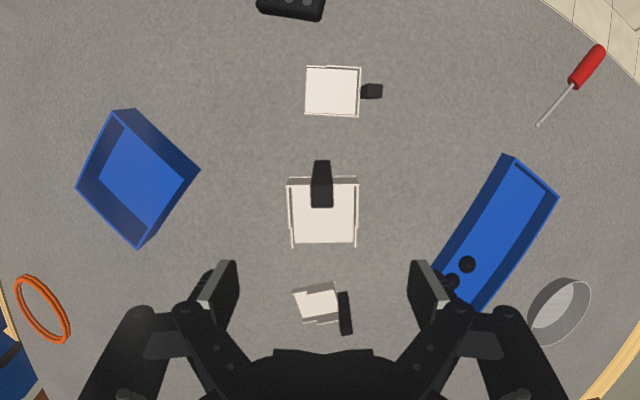

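The wrist view shows the large scoop at (322,205) with its post top at (321,185), nearly in line with the tool. I refine its yaw before gripping.

```bash
python3 - <<'E'
from h import *
np.set_printoptions(precision=2,suppress=True)
z=np.load('pics/w1.npz');im,d,p,Rt=z['im'].astype(int),z['d'],z['p'],z['R'];W=wrist_cloud(d,p,Rt)
m=(im.min(-1)>130); m[:172]=0;m[252:]=0;m[:,:280]=0;m[:,365:]=0
fl=W[m&(W[...,2]<8)]; a=cv2.minAreaRect(fl[:,:2].astype(np.float32)); print('floor',len(fl),a)
al=W[m]; print('all',cv2.minAreaRect(al[:,:2].astype(np.float32)))
# wall tops
wt=W[m&(W[...,2]>12)]; print('wall',len(wt),np.nanpercentile(wt[:,2],[5,50,95]))
for y in np.radians([14,15,16,17,18]):
    c,s=np.cos(y),np.sin(y); q=(al[:,:2]-[612.8,137.2])@np.array([[c,-s],[s,c]])
    print(np.degrees(y),np.percentile(q[:,0],[.3,1,99]),np.percentile(q[:,1],[1,99]), )
c,s=np.cos(np.radians(16.5)),np.sin(np.radians(16.5))
q=(W[...,:2]-[612.8,137.2])@np.array([[c,-s],[s,c]])
pc=(im.sum(-1)<200)&(abs(W[...,2]-118)<5)&(abs(q)<30).all(-1)
print('post rel range',np.percentile(q[pc],[1,99],axis=0))
# lateral edges per image row, front lip
for xr in range(-95,-15,10):
    k=m&(abs(q[...,0]-xr)<5); print(xr,np.percentile(q[k][:,1],[1,99]),np.percentile(q[k][:,1],[1,99]).mean())
k=m
for yr in range(-35,36,10):
    k=m&(abs(q[...,1]-yr)<5); print('y',yr,np.percentile(q[k][:,0],[1]))
E
```

```text
floor 4395 ((554.9281616210938, 120.21639251708984), (109.88506317138672, 114.37432098388672), 16.504793167114258)
all ((554.8681030273438, 120.19860076904297), (109.759765625, 114.37432098388672), 16.504793167114258)
wall 431 [16.84 32.36 36.95]
14.0 [nan nan nan] [nan nan]
14.999999999999998 [nan nan nan] [nan nan]
16.0 [nan nan nan] [nan nan]
17.0 [nan nan nan] [nan nan]
18.0 [nan nan nan] [nan nan]
post rel range [[-9.68 -9.07]
 [10.28  9.09]]
-95 [-55.81  54.58] -0.6149403986219895
-85 [-54.02  54.51] 0.24666345338556894
-75 [-50.34  54.83] 2.2442573113320634
-65 [-53.25  54.08] 0.41424347078103096
-55 [-43.06  53.59] 5.267286538996402
-45 [-52.18  53.57] 0.6957327402906159
-35 [-49.29  52.44] 1.5787927274927043
-25 [-52.8   52.86] 0.02865545042318729
y -35 [-113.43]
y -25 [-114.25]
y -15 [-114.34]
y -5 [-114.51]
y 5 [-114.27]
y 15 [-114.22]
y 25 [-114.16]
y 35 [-112.77]
```

```bash
python3 - <<'E'
from h import *
np.set_printoptions(precision=2,suppress=True)
z=np.load('pics/w1.npz');im,d,p,Rt=z['im'].astype(int),z['d'],z['p'],z['R'];W=wrist_cloud(d,p,Rt)
print(im[230,330],im[230,270],im[200,240])
m=(im.min(-1)>185); m[:172]=0;m[252:]=0;m[:,:280]=0;m[:,365:]=0
c,s=np.cos(np.radians(16.5)),np.sin(np.radians(16.5))
q=(W[...,:2]-[612.8,137.2])@np.array([[c,-s],[s,c]])
for xr in range(-95,-15,10):
    k=m&(abs(q[...,0]-xr)<5)&(W[...,2]<8); e=np.percentile(q[k][:,1],[1,99]); print(xr,e,e.mean())
for yr in range(-35,36,10):
    k=m&(abs(q[...,1]-yr)<5); print('y',yr,np.percentile(q[k][:,0],[1]))
E
```

```text
[229 220 204] [147 139 134] [144 138 131]
-95 [-38.71  35.87] -1.4193740379987467
-85 [-39.14  36.79] -1.1764932625971092
-75 [-39.01  36.43] -1.2931921243660902
-65 [-38.52  36.1 ] -1.2107021251009051
-55 [-39.48  37.07] -1.2040775106773225
-45 [-39.25  36.74] -1.2567187415988883
-35 [-38.99  36.82] -1.0834600909803385
-25 [-38.75  37.58] -0.584550014214873
y -35 [-98.35]
y -25 [-98.36]
y -15 [-98.45]
y -5 [-98.72]
y 5 [-98.98]
y 15 [-99.49]
y 25 [-99.25]
y 35 [-99.15]
```

servo_tool(steps=[1,3.8,-0.5,13,0,0,0,1,0,0,13,0,0,0,1,0,0,13,0,0,0,1,0,0,13,0,0,0,1,0,0,13,0,0,0,1,0,0,13,0,0,0,1,0,0,13,0,0,0,1,0,0,13,0,0,0,1,0,0,13,0,0,0,1,0,0,13,0,0,0,1,0,0,13,0,0,0,1,0,0,13,0,0,0], force=110)

```text
time_s: 3.15
tcp_pos: [612.8, 135.7, 74.0]
tool_rot: [-0.0, 0.99, 0.144, 0.0]
contact_force: [0.3, -0.6, -0.2]
grip_width: 85.7
```

servo_tool(steps=[1,0,0,1.5,0,0,0,0,0,0,0,0,0,0,-1,0,0,0,0,0,0,-1,0,0,0,0,0,0,-1,0,0,0,0,0,0,-1,0,0,0,0,0,0,-1,0,0,0,0,0,0,-1,0,0,0,0,0,0,-1,0,0,0,0,0,0,-1,0,0,0,0,0,0], force=110)

```text
time_s: 3.98
tcp_pos: [613.8, 135.8, 74.9]
tool_rot: [-0.0, 0.99, 0.144, 0.001]
contact_force: [-0.3, 1.1, 5.1]
grip_width: 18.9
```

```bash
python3 - <<'E'
from h import *
s=monitor.sense();print(s)
wrist('w2')
E
```

```text
{'time_s': 3.9833, 'joint_pos': array([1.48456414e-01, 4.93733791e-01, 1.72391723e+00, 8.01724583e-05,
       9.21553361e-01, 1.42960346e+00]), 'qvel': array([-0.00047989,  0.00198218, -0.0011132 , -0.00061339, -0.00130728,
       -0.00076953]), 'joint_efforts': array([-8.43481114e-02, -4.14849401e+01, -2.08343089e+01, -5.23996039e-02,
        7.36791850e-02, -8.64342990e-03]), 'tcp_pos': array([613.83551619, 135.80752389,  74.94234547]), 'tool_rot': array([-3.62958812e-05,  9.89534015e-01,  1.44294860e-01,  1.19401149e-03]), 'contact_force': array([-0.25689339,  1.07867797,  5.06519058]), 'wrist_torque': array([0.07763544, 0.04997069, 0.01010217]), 'grip_width': 18.872232458283523}
```

View pics/w2.png

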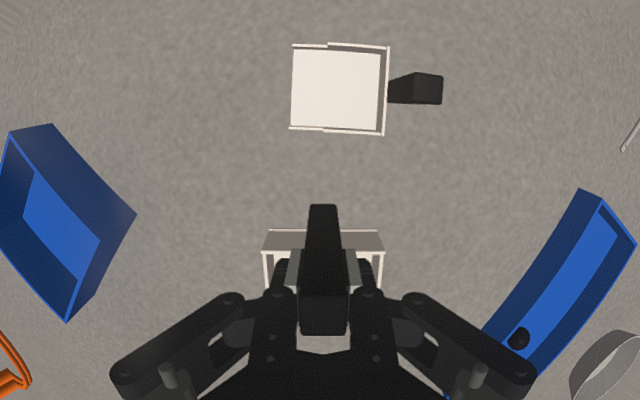

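The post at wrist (323,270) is between the pads. I lift straight up.

servo_tool(steps=[-1,0,0,-5,0,0,0,-1,0,0,-15,0,0,0,-1,0,0,-20,0,0,0,-1,0,0,-20,0,0,0,-1,0,0,-20,0,0,0,-1,0,0,-20,0,0,0,-1,0,0,-15,0,0,0,-1,0,0,-5,0,0,0,-1,0,0,0,0,0,0])

```text
time_s: 4.78
tcp_pos: [613.1, 135.7, 194.8]
tool_rot: [0.0, 0.99, 0.144, 0.001]
contact_force: [-0.6, -0.1, -1.4]
grip_width: 18.9
```

```bash
cat > cmd.py <<'E'
from h import *
LOG=[]  # (n,row6)
def add(n,*r): LOG.extend([r]*n)
def run(start=None,log=None):
    p=np.array([250.137,-572.768,231.272]);
    y=np.radians(23.595); Rm=np.array([[np.cos(y),np.sin(y),0],[np.sin(y),-np.cos(y),0],[0,0,-1]])
    if start is not None: p,Rm=start
    for r in (LOG if log is None else log):
        p=p+Rm@np.array(r[:3],float); Rm=Rm@R.from_rotvec(np.radians(r[3:])).as_matrix()
    return p,Rm
def expand(rows):
    o=[]
    for n,*r in rows: o+= [tuple(r)]*n
    return o
add(23,25.5,-21,0,0,0,0);add(1,25.5,-21,0,0,0,7);add(1,3.8,-.5,13,0,0,0);add(11,0,0,13,0,0,0);add(1,0,0,1.5,0,0,0)
add(1,0,0,-120,0,0,0)
E
python3 - <<'E'
from cmd import *
np.set_printoptions(precision=2,suppress=True)
p,Rm=run(); s=monitor.sense();pm,rm=pose(s)
print('cmd',p,'meas',pm,s['time_s'],s['contact_force'],s['wrist_torque'],s['grip_width'])
print('yaw cmd',np.degrees(np.arctan2(Rm[1,0],Rm[0,0])),'meas',np.degrees(np.arctan2(rm[1,0],rm[0,0])))
print(Rm.T@(np.array([676.3,-139.4,p[2]])-p), np.linalg.norm(p[:2]-[676.3,-139.4]))
pic,d=optics.read_camera('scene');cv2.imwrite('pics/s3.png',pic[:,:,::-1])
E
```

```text
cmd [612.74 135.63 193.77] meas [613.11 135.68 194.75] 4.7833 [-0.6  -0.11 -1.42] [ 0.02 -0.04  0.  ] 18.887724987650838
yaw cmd 16.595 meas 16.595932288293362
[-17.63 281.72   0.  ] 282.2755423478833
```

View pics/s3.png

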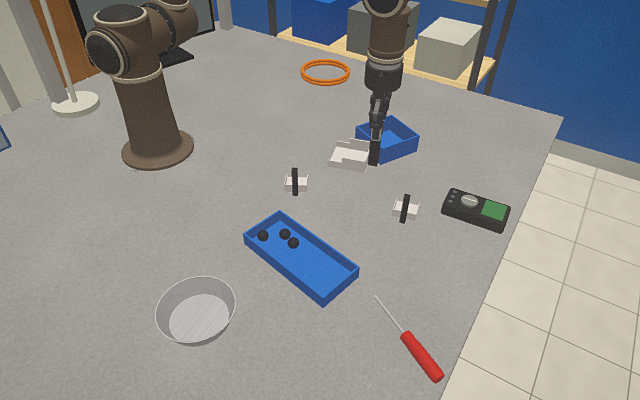

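servo_tool(steps=[-1,-1.5,12,0,0,0,0,-1,-1.5,24,0,0,0,0,-1,-1.5,26,0,0,0,0,-1,-1.5,26,0,0,0,0,-1,-1.5,26,0,0,0,0,-1,-1.5,26,0,0,0,0,-1,-1.5,26,0,0,0,0,-1,-1.5,26,0,0,0,0,-1,-1.5,26,0,0,0,0,-1,-1.5,26,0,0,0,0,-1,-1.5,24,0,0,0,0,-1,-1.1,13.7,0,0,0,0])

```text
time_s: 5.83
tcp_pos: [675.2, -143.0, 191.3]
tool_rot: [0.0, 0.99, 0.143, -0.002]
contact_force: [-0.5, 0.0, -2.0]
grip_width: 18.7
```

servo_tool(steps=[-1,0,0,0,0,0,7,-1,0,0,0,0,0,7,-1,0,0,0,0,0,7,-1,0,0,0,0,0,7,-1,0,0,15,0,0,0,-1,0,0,20,0,0,0,-1,0,0,15,0,0,0,-1,0,0,10,0,0,0,-1,0,0,0,0,0,0])

```text
time_s: 6.58
tcp_pos: [673.1, -138.6, 129.0]
tool_rot: [-0.001, 0.995, -0.099, -0.004]
contact_force: [-0.9, 0.2, -1.2]
grip_width: 18.6
```

```bash
cat >> cmd.py <<'E'
add(1,-17.6,281.7,0,0,0,0);add(4,0,0,0,0,0,7);add(1,0,0,60,0,0,0)
E
python3 - <<'E'
from cmd import *
np.set_printoptions(precision=2,suppress=True)
p,Rm=run(); s=monitor.sense();pm,rm=pose(s)
print('cmd',p,'meas',pm,s['time_s'],s['contact_force'],s['grip_width'])
print('yaw cmd',np.degrees(np.arctan2(Rm[1,0],Rm[0,0])),'meas',np.degrees(np.arctan2(rm[1,0],rm[0,0])))
for n in('scene','top'):
    pic,d=optics.read_camera(n);cv2.imwrite(f'pics/{n}4.png',pic[:,:,::-1]);np.savez(f'pics/{n}4.npz',im=pic,d=d)
im,d,p,Rt=wrist('w4')
E
```

```text
cmd [ 676.32 -139.37  133.77] meas [ 673.12 -138.63  129.  ] 6.5833 [-0.91  0.19 -1.22] 18.5758768087069
yaw cmd -11.405000000000001 meas -11.401694999993426
```

View pics/scene4.png

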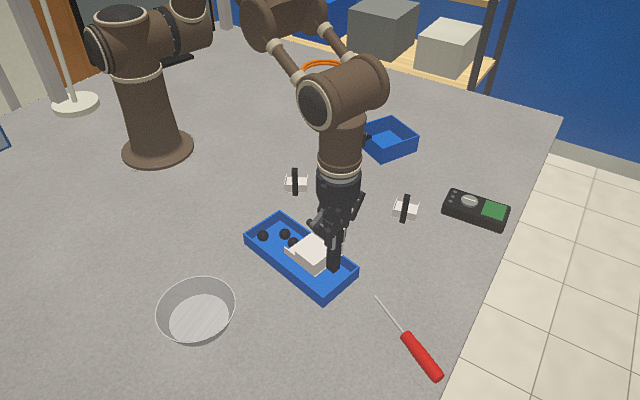

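View pics/top4.png

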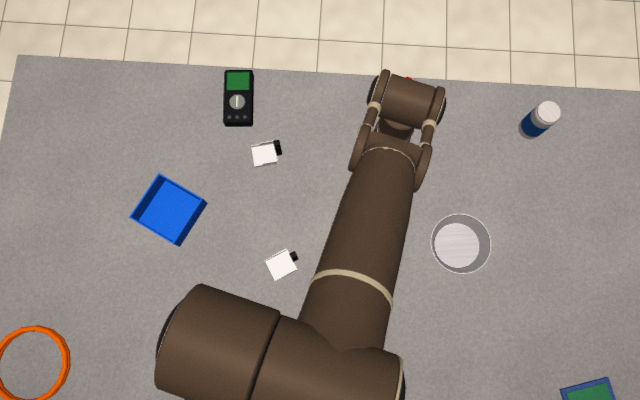

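View pics/w4.png

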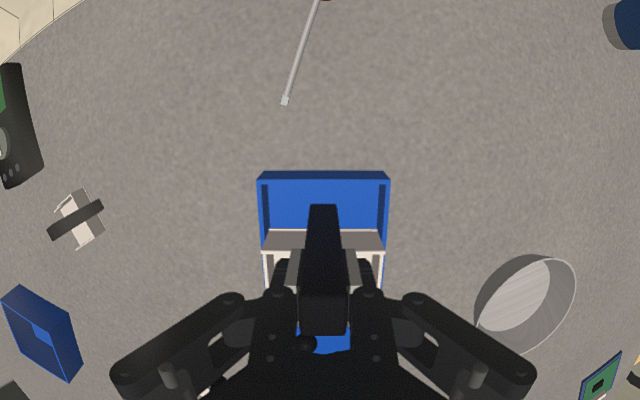

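```bash
python3 - <<'E'
from cmd import *
np.set_printoptions(precision=2,suppress=True)
s=monitor.sense();pm,rm=pose(s);print(s['time_s'],pm,s['qvel'],s['joint_pos'],'toolz',rm[:,2])
z=np.load('pics/w4.npz');im,d=z['im'].astype(int),z['d'];W=wrist_cloud(d,pm,rm)
p,Rm=run();x=Rm[:,0];y=-Rm[:,1]
T=np.stack([(W-[574.8,-118.9,0])@x,(W-[574.8,-118.9,0])@y,W[...,2]],-1)
b=(im[...,2]>im[...,0]+60)&(abs(T[...,0])<160)&(abs(T[...,1])<80)
t=T[b&(T[...,2]>27)&(T[...,2]<42)]
print('top of walls',len(t),np.percentile(t,[1,50,99],axis=0))
e=t[t[:,0]>110];print('end',np.percentile(e,[1,50,99],axis=0))
f=T[b&(T[...,2]<10)];print('floor',np.percentile(f,[1,50,99],axis=0))
wh=(im.min(-1)>150)&(abs(T[...,0])<120)&(abs(T[...,1])<80)&(T[...,2]>20)
q=T[wh];print('scoop white',len(q),np.percentile(q,[1,50,99],axis=0))
bn=T[180:330:20,430:470].reshape(-1,3);print('bench z',np.nanmedian(bn[:,2]))
E
```

```text
6.7333 [ 676.69 -139.48  134.04] [-0.   -0.02 -0.02  0.   -0.   -0.  ] [-0.27  0.53  1.53  0.    1.08  1.5 ] toolz [ 0. -0. -1.]
top of walls 1517 [[ 35.2  -55.08  27.9 ]
 [122.92  -5.11  35.49]
 [126.58  54.46  37.19]]
end [[110.51 -54.75  27.83]
 [124.56  -0.28  35.51]
 [126.62  54.2   37.19]]
floor [[-92.63 -51.05   3.88]
 [ 94.06  -3.94   5.63]
 [126.05  50.41   9.29]]
scoop white 809 [[ 56.71 -41.68  35.5 ]
 [ 85.75  11.01  91.15]
 [115.74  41.53 172.11]]
bench z 1.5727322970896154
```

servo_tool(steps=[-1,0,0,15,0,0,0,-1,0,0,15,0,0,0,-1,0,0,12,0,0,0,-1,0,0,8,0,0,0,-1,0,0,4.5,0,0,0,-1,0,0,0,0,0,0,-1,0,0,0,0,0,0,-1,0,0,0.5,0,0,0,-1,0,0,0.5,0,0,0,-1,0,0,0,0,0,0])

```text
time_s: 7.57
tcp_pos: [676.3, -139.3, 79.0]
tool_rot: [-0.0, 0.995, -0.099, -0.0]
contact_force: [-1.9, 0.2, 5.4]
grip_width: 19.0
```

servo_tool(steps=[-1,0,0,0.5,0,0,0,-1,0,0,0,0,0,0])

```text
time_s: 7.73
tcp_pos: [676.3, -139.3, 79.0]
tool_rot: [-0.0, 0.995, -0.099, -0.0]
contact_force: [-3.6, -1.0, 6.9]
grip_width: 18.7
```

servo_tool(steps=[-1,-4,0,0,0,0,0,-1,-8,0,0,0,0,0,-1,-8,0,0,0,0,0,-1,-8,0,0,0,0,0,-1,-8,0,0,0,0,0,-1,-8,0,0,0,0,0,-1,-8,0,0,0,0,0,-1,-8,0,0,0,0,0,-1,-8,0,0,0,0,0,-1,-8,0,0,0,0,0,-1,-4,0,0,0,0,0,-1,0,0,0,0,0,0])

```text
time_s: 8.73
tcp_pos: [597.7, -123.6, 78.9]
tool_rot: [0.0, 0.995, -0.099, 0.001]
contact_force: [-0.3, -1.5, 6.4]
grip_width: 19.0
```

```bash
cat >> cmd.py <<'E'
add(1,0,0,56,0,0,0);add(1,-80,0,0,0,0,0)
E
python3 - <<'E'
from cmd import *
np.set_printoptions(precision=2,suppress=True)
p,Rm=run(); s=monitor.sense();print(p,s['tcp_pos'],s['contact_force'],s['time_s'])
pic,d=optics.read_camera('scene');cv2.imwrite('pics/s5.png',cv2.resize(pic[170:330,200:400,::-1],None,fx=4,fy=3.75))
wrist('w5')
E
```

```text
[ 597.9  -123.55   77.77] [ 597.66 -123.59   78.92] [-0.26 -1.5   6.4 ] 8.7333
```

View pics/s5.png

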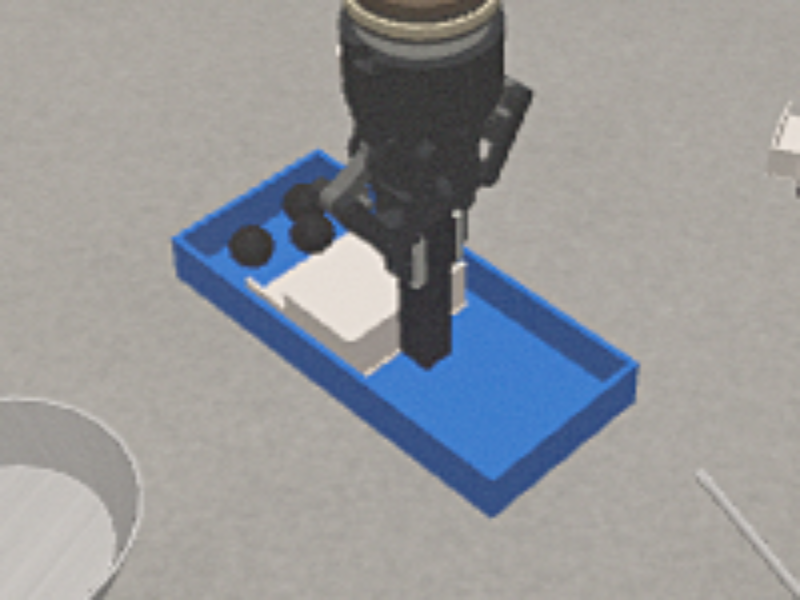

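The crop shows the knobs at (305,200), (312,230) and (250,245), ahead of the lip. I push on gently to the end wall.

servo_tool(steps=[-1,-3,0,0,0,0,0,-1,-4,0,0,0,0,0,-1,-4,0,0,0,0,0,-1,-4,0,0,0,0,0,-1,-4,0,0,0,0,0,-1,-4,0,0,0,0,0,-1,-4,0,0,0,0,0,-1,-4,0,0,0,0,0,-1,-4,0,0,0,0,0,-1,-3,0,0,0,0,0,-1,0,0,0,0,0,0,-1,0,0,0,0,0,0])

```text
time_s: 9.83
tcp_pos: [561.1, -116.2, 78.9]
tool_rot: [0.0, 0.995, -0.099, 0.001]
contact_force: [0.4, 0.1, 7.1]
grip_width: 18.4
```

```bash
cat >> cmd.py <<'E'
add(1,-38,0,0,0,0,0)
E
python3 - <<'E'
from cmd import *
np.set_printoptions(precision=2,suppress=True)
p,Rm=run(); s=monitor.sense();print(p,s['tcp_pos'],s['contact_force'],s['time_s'])
pic,d=optics.read_camera('scene');cv2.imwrite('pics/s6.png',cv2.resize(pic[170:330,200:400,::-1],None,fx=4,fy=3.75))
E
```

```text
[ 560.65 -116.03   77.77] [ 561.06 -116.22   78.9 ] [0.41 0.13 7.08] 9.8333
```

View pics/s6.png

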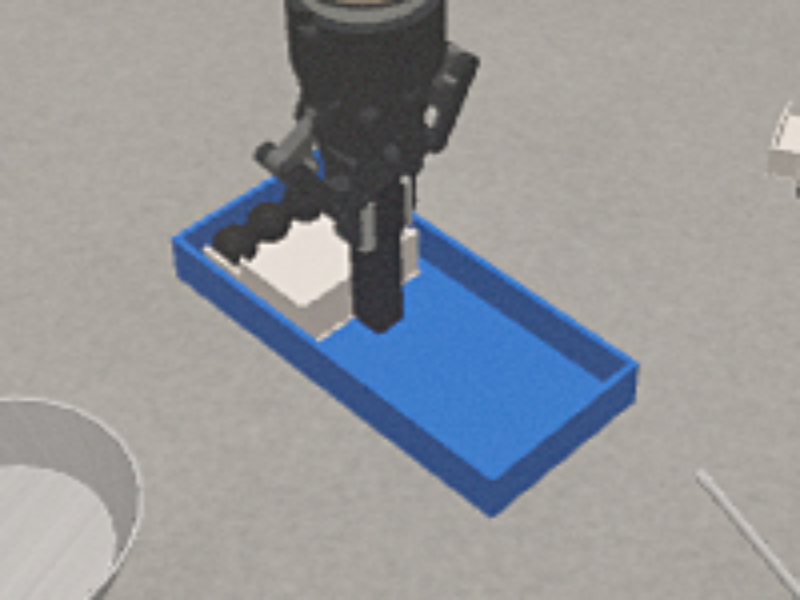

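servo_tool(steps=[-1,-1.5,0,0,0,0,0,-1,-1.5,0,0,0,0,0,-1,-1,0,0,0,0,0,-1,-1,0,0,0,0,0,-1,0,0,0,0,0,0,-1,0,0,0,0,0,0])

```text
time_s: 10.38
tcp_pos: [556.8, -115.4, 78.9]
tool_rot: [0.0, 0.995, -0.099, 0.002]
contact_force: [1.8, -0.2, 5.9]
grip_width: 18.8
```

servo_tool(steps=[-1,-1,0,0,0,0,0,-1,-1,0,0,0,0,0,-1,0,0,0,0,0,0,-1,0,0,0,0,0,0])

```text
time_s: 10.72
tcp_pos: [556.3, -115.2, 79.3]
tool_rot: [0.0, 0.995, -0.099, 0.003]
contact_force: [5.4, -0.8, 4.4]
grip_width: 18.5
```

```bash
cat >> cmd.py <<'E'
add(1,-7,0,0,0,0,0)
E
python3 - <<'E'
from cmd import *
np.set_printoptions(precision=2,suppress=True)
p,Rm=run(); s=monitor.sense();print(p,s['tcp_pos'],s['contact_force'],s['time_s'])
pic,d=optics.read_camera('scene');cv2.imwrite('pics/s7.png',cv2.resize(pic[190:290,220:345,::-1],None,fx=6,fy=6,interpolation=cv2.INTER_CUBIC))
pic,d=optics.read_camera('wrist');cv2.imwrite('pics/w7.png',pic[:,:,::-1])
E
```

```text
[ 553.79 -114.65   77.77] [ 556.32 -115.23   79.27] [ 5.38 -0.84  4.4 ] 10.7167
```

View pics/s7.png

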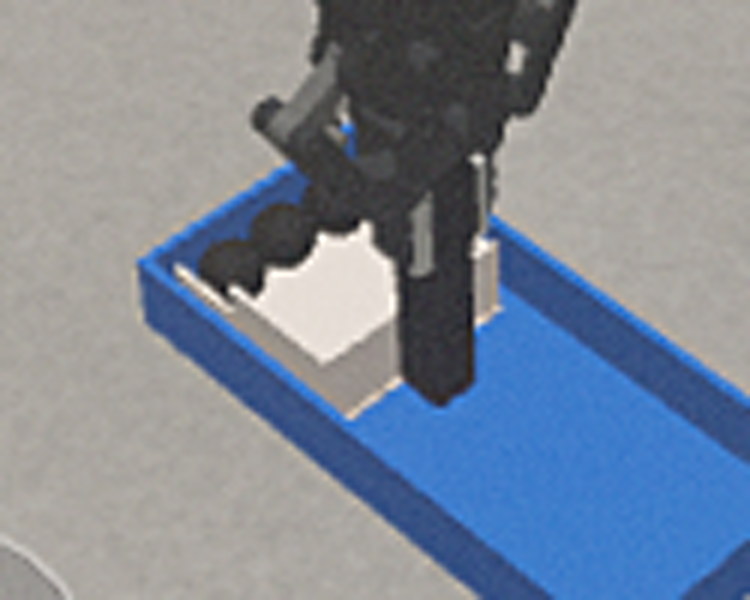

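View pics/w7.png

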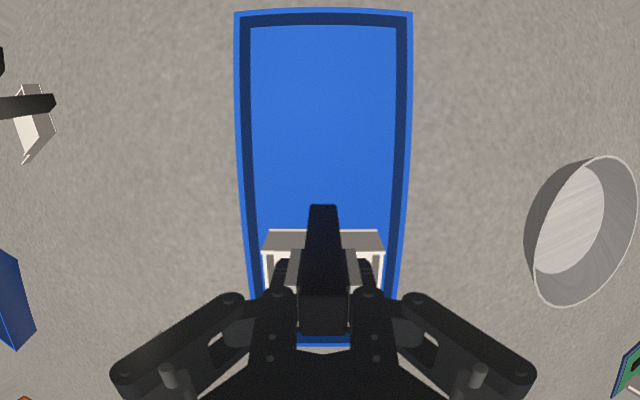

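servo_tool(steps=[-1,-1.5,0,0,0,0,0,-1,-1.5,0,0,0,0,0,-1,0,0,0,0,0,0,-1,0,0,0,0,0,0])

```text
time_s: 11.15
tcp_pos: [555.6, -115.0, 80.0]
tool_rot: [0.001, 0.995, -0.099, 0.006]
contact_force: [8.4, -0.8, 5.4]
grip_width: 18.4
```

servo_tool(steps=[-1,3,0,-1,0,0,0,-1,5.2,0,0.7,0,-4,0,-1,5.2,0,0.7,0,-4,0,-1,5.2,0,0.7,0,-4,0,-1,5.2,0,0.7,0,-4,0,-1,5.2,0,0.7,0,-4,0,-1,0,0,0,0,0,0,-1,0,0,0,0,0,0])

```text
time_s: 11.82
tcp_pos: [582.4, -120.6, 76.4]
tool_rot: [-0.017, 0.98, -0.098, -0.17]
contact_force: [3.8, 0.1, 19.5]
grip_width: 19.1
```

```bash
cat >> cmd.py <<'E'
add(1,-3,0,0,0,0,0);add(1,3,0,-1,0,0,0);add(5,5.2,0,.7,0,-4,0)
E
python3 - <<'E'
from cmd import *
np.set_printoptions(precision=2,suppress=True)
p,Rm=run(); s=monitor.sense();pm,rm=pose(s);print(p,pm,Rm[:,2],rm[:,2],s['contact_force'],s['time_s'])
pic,d=optics.read_camera('scene');cv2.imwrite('pics/s8.png',cv2.resize(pic[190:290,220:345,::-1],None,fx=6,fy=6,interpolation=cv2.INTER_CUBIC))
E
```

```text
[ 578.43 -119.62   71.72] [ 582.43 -120.61   76.42] [-0.34  0.07 -0.94] [-0.33  0.07 -0.94] [ 3.85  0.14 19.52] 11.8167
```

View pics/s8.png

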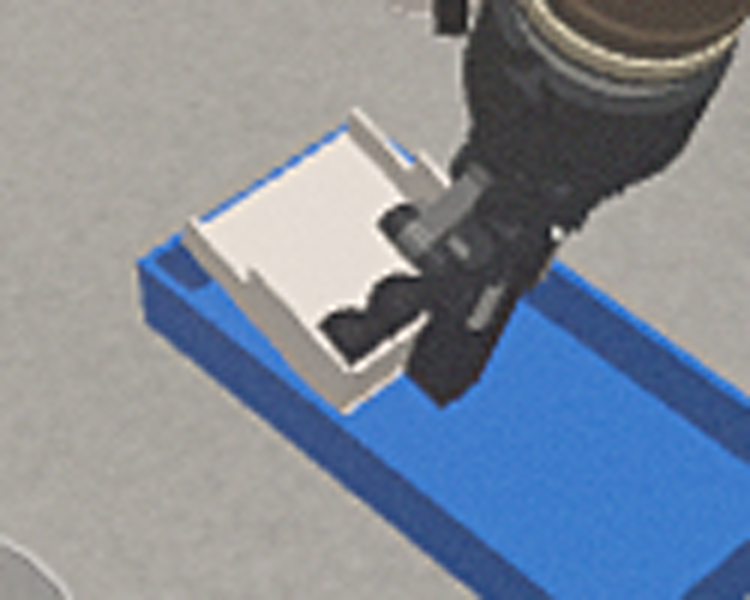

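The crop shows the knobs rolled to the back of the tilted pan, at (340,335) and (390,290), with the third hidden by the gripper. I lift straight up 100 mm.

servo_tool(steps=[-1,-1.7,0,-4.7,0,0,0,-1,-3.4,0,-9.4,0,0,0,-1,-5.1,0,-14.1,0,0,0,-1,-5.1,0,-14.1,0,0,0,-1,-5.1,0,-14.1,0,0,0,-1,-5.1,0,-14.1,0,0,0,-1,-5.1,0,-14.1,0,0,0,-1,-3.4,0,-9.4,0,0,0,-1,0,0,0,0,0,0,-1,0,0,0,0,0,0])

```text
time_s: 12.7
tcp_pos: [579.3, -119.8, 172.7]
tool_rot: [-0.017, 0.98, -0.098, -0.172]
contact_force: [-0.9, 0.6, -1.8]
grip_width: 18.8
```

```bash
cat >> cmd.py <<'E'
add(1,-34,0,-94,0,0,0)
E
python3 - <<'E'
from cmd import *
np.set_printoptions(precision=2,suppress=True)
p,Rm=run(); s=monitor.sense();pm,rm=pose(s);print(p,pm,Rm[:,2],rm[:,2],s['contact_force'],s['time_s'],s['joint_pos'])
pic,d=optics.read_camera('scene');cv2.imwrite('pics/s9.png',cv2.resize(pic[150:290,220:395,::-1],None,fx=4,fy=4,interpolation=cv2.INTER_CUBIC))
pic,d=optics.read_camera('top');cv2.imwrite('pics/t9.png',pic[:,:,::-1])
for n,m in(('scene',pic),):pass
w,_,_,_=wrist('w9')
E
```

```text
[ 578.63 -119.66  171.68] [ 579.28 -119.82  172.75] [-0.34  0.07 -0.94] [-0.33  0.07 -0.94] [-0.86  0.63 -1.81] 12.7 [-0.27  0.52  1.5  -0.02  1.47  1.51]
```

View pics/s9.png

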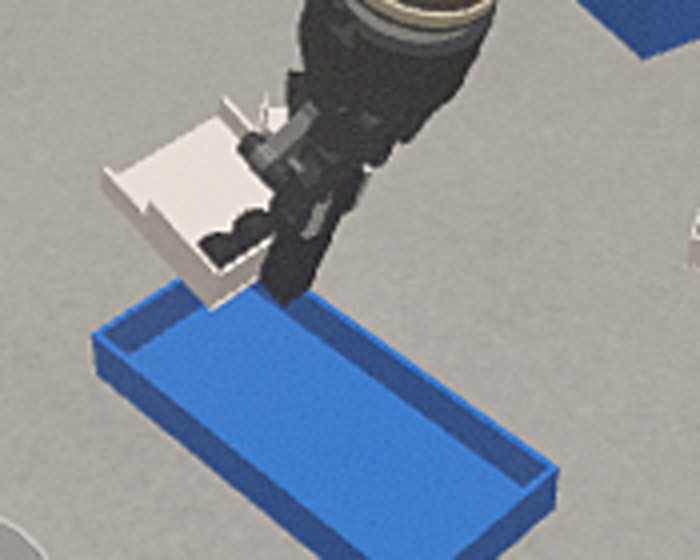

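View pics/w9.png

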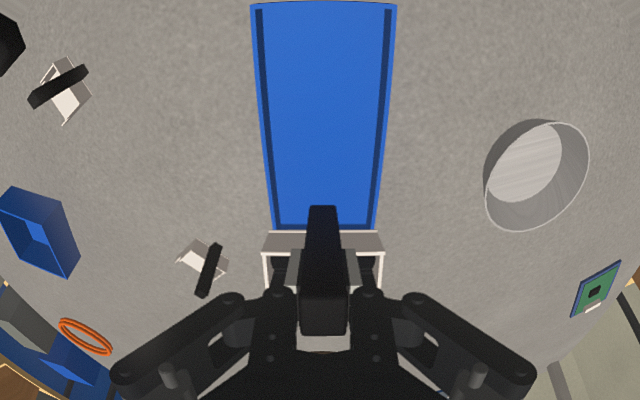

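The view shows the pan carried nose-up and the tray empty wherever it is visible. The knobs show dark in the pan's back at (282,265) and (367,265), and the dish is at (537,175). I plan the move to the dish.

```bash
python3 - <<'E'
from cmd import *
np.set_printoptions(precision=1,suppress=True)
z=np.load('pics/w9.npz');im,d=z['im'].astype(int),z['d'];W=wrist_cloud(d,z['p'],z['R'])
def fit(q,z0=39,z1=44.5):
    m=(q[:,2]>z0)&(q[:,2]<z1); q=q[m]; c=np.array([499,-349.])
    # outermost by angle
    for _ in range(3):
        a=np.degrees(np.arctan2(q[:,1]-c[1],q[:,0]-c[0]))//10; r=np.hypot(*(q[:,:2]-c).T)
        o=np.array([q[a==k][np.argmax(r[a==k])] for k in np.unique(a)])
        A=np.c_[o[:,:2],np.ones(len(o))]; s=np.linalg.lstsq(A,(o[:,:2]**2).sum(1),rcond=None)[0]; c=s[:2]/2
    return c,np.sqrt(s[2]+c@c),len(o)
def sel(w): return w[(np.hypot(w[...,0]-499,w[...,1]+349)<82)]
print('wrist',fit(sel(W)))
for n in('scene','top'): print(n,fit(sel(cloud(n,np.load(f'pics/{n}0d.npy')))))
# knob check: any dark pts in tray in top pic
E
```

```text
wrist (array([ 499.6, -349. ]), np.float64(74.6421199362917), 36)
scene (array([ 499.1, -349.7]), np.float64(74.52774619253789), 36)
top (array([ 497.5, -347.9]), np.float64(73.85813925268421), 36)
```

View pics/t9.png

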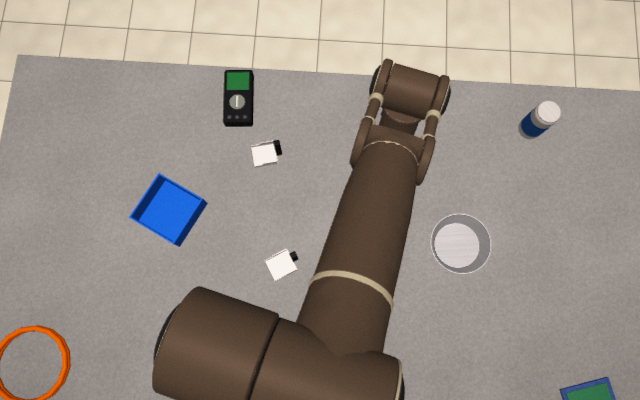

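```bash
python3 - <<'E'
from cmd import *
np.set_printoptions(precision=1,suppress=True)
c=np.array([-99.5,0,73.77]); p0,R0=run()
print('lip now',p0+R0@c)
# yaw first, 4 rows
rot=expand([(4,0,0,0,2.05,0,5.65)])
p,Rm=run((p0,R0),rot); yaw=np.degrees(np.arctan2(Rm[1,0],Rm[0,0]))
h=np.array([Rm[0,0],Rm[1,0],0]);h/=np.linalg.norm(h)
lip=np.array([499,-349,0])+20*h; tgt=lip+[0,0,100]-Rm@c
print('yaw',yaw,Rm[:,2],'shift from here in rotated tool',Rm.T@(tgt-p),'in unrot tool',R0.T@(tgt-p),tgt)
print('down 25:',Rm.T@[0,0,-25])
E
```

```text
lip now [462.2 -96.2 136.4]
yaw -35.45516076770881 [-0.3  0.2 -0.9] shift from here in rotated tool [206.9 233.  -36.5] in unrot tool [100.8 297.1   2. ] [ 612.  -429.4  135.3]
down 25: [ 8.5 -0.  23.5]
```

servo_tool(steps=[-1,4.2,12.4,0,0,0,0,-1,8.4,24.7,0,0,0,0,-1,8.4,24.7,0,0,0,0,-1,8.4,24.7,0,0,0,0,-1,8.4,24.7,0,0,0,0,-1,8.4,24.7,0,0,0,0,-1,8.4,24.7,0,0,0,0,-1,8.4,24.7,0,0,0,0,-1,8.4,24.7,0,0,0,0,-1,8.4,24.7,0,0,0,0,-1,8.4,24.7,0,0,0,0,-1,8.4,24.7,0,0,0,0])

```text
time_s: 13.85
tcp_pos: [610.4, -418.1, 136.8]
tool_rot: [-0.018, 0.98, -0.098, -0.174]
contact_force: [-0.1, -0.2, -2.5]
grip_width: 18.9
```

servo_tool(steps=[-1,4.2,12.4,2,0,0,0,-1,0,0,0,2.05,0,5.65,-1,0,0,0,2.05,0,5.65,-1,0,0,0,2.05,0,5.65,-1,0,0,0,2.05,0,5.65,-1,0,0,0,0,0,0,-1,0,0,0,0,0,0,-1,0,0,0,0,0,0])

```text
time_s: 14.52
tcp_pos: [611.7, -429.1, 134.4]
tool_rot: [-0.053, 0.938, -0.299, -0.166]
contact_force: [0.1, 0.1, -1.2]
grip_width: 18.5
```

```bash
cat >> cmd.py <<'E'
add(1,100.8,296.5,2,0,0,0);add(4,0,0,0,2.05,0,5.65)
E
python3 - <<'E'
from cmd import *
np.set_printoptions(precision=2,suppress=True)
p,Rm=run(); s=monitor.sense();pm,rm=pose(s);print(p,pm,Rm[:,2],rm[:,2],s['contact_force'],s['time_s'],s['joint_pos'])
c=np.array([-99.5,0,73.77]);print('lip',pm+rm@c)
pic,d=optics.read_camera('scene');cv2.imwrite('pics/s10.png',pic[:,:,::-1])
E
```

```text
[ 612.18 -428.9   135.33] [ 611.68 -429.07  134.35] [-0.28  0.2  -0.94] [-0.28  0.2  -0.94] [ 0.09  0.06 -1.2 ] 14.5167 [-0.66  0.86  1.02 -0.02  1.61  1.53]
lip [ 514.79 -360.38   99.21]
```

View pics/s10.png

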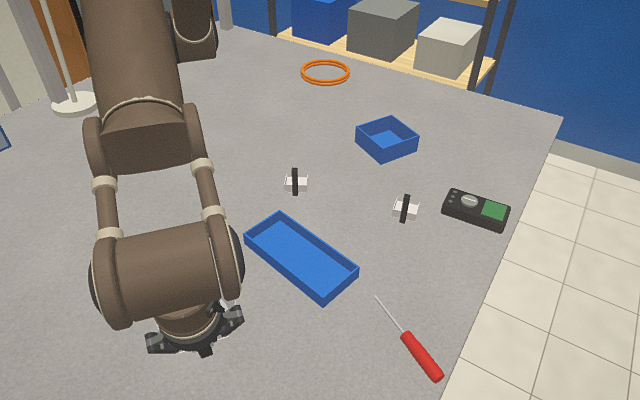

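The tray is now completely empty, so all three knobs are in the scoop. I compute the tip rows with a low lip schedule.

```bash
python3 - <<'E'
from cmd import *
np.set_printoptions(precision=1,suppress=True)
c=np.array([-99.5,0,73.77]); p,Rm=run()
l0=p+Rm@c
rows=[]
for z in [88,72,56,48,42,36,31,28,27,27,27]:
    Rn=Rm@R.from_rotvec([0,np.radians(6),0]).as_matrix()
    pn=np.array([l0[0],l0[1],z])-Rn@c
    d=np.round(Rm.T@(pn-p),1); rows.append(d); print(z,d)
    p=p+Rm@d;Rm=Rn
print(p,Rm[:,2],p+Rm@c)
E
```

```text
88 [-4.1 -0.   1.3]
72 [-4.4 -0.   5.5]
56 [-6.1 -0.   5.9]
48 [-7.9 -0.  -2. ]
42 [-8.7 -0.  -4. ]
36 [-9.3 -0.  -4.1]
31 [-9.6 -0.  -5.2]
28 [-9.4 -0.  -7.2]
27 [-8.7 -0.  -9.2]
27 [ -8.3  -0.  -10. ]
27 [-8.3 -0.  -9.9]
[ 528.5 -369.3  149.8] [ 0.6 -0.4 -0.7] [ 515.4 -360.1   26.9]
```

servo_tool(steps=[-1,-4.1,0,1.3,0,6,0,-1,-4.4,0,5.5,0,6,0,-1,-6.1,0,5.9,0,6,0,-1,-7.9,0,-2,0,6,0,-1,-8.7,0,-4,0,6,0,-1,-9.3,0,-4.1,0,6,0,-1,-9.6,0,-5.2,0,6,0,-1,-9.4,0,-7.2,0,6,0,-1,-8.7,0,-9.2,0,6,0,-1,-8.3,0,-10,0,6,0,-1,-8.3,0,-9.9,0,6,0,-1,0,0,0,0,0,0])

```text
time_s: 15.57
tcp_pos: [547.5, -368.7, 145.3]
tool_rot: [0.085, 0.902, -0.281, 0.317]
contact_force: [0.0, 0.8, -2.0]
grip_width: 18.6
```

servo_tool(steps=[-1,0,0,0,0,0,0,-1,0,0,0,0,0,0,-1,0,0,0,0,0,0,-1,0,0,0,0,0,0,-1,0,0,0,0,0,0,-1,0,0,0,0,0,0])

```text
time_s: 16.07
tcp_pos: [549.7, -372.3, 147.1]
tool_rot: [0.087, 0.901, -0.281, 0.319]
contact_force: [0.6, -0.3, -1.1]
grip_width: 18.7
```

```bash
cat >> cmd.py <<'E'
for a,b in [(-4.1,1.3),(-4.4,5.5),(-6.1,5.9),(-7.9,-2),(-8.7,-4),(-9.3,-4.1),(-9.6,-5.2),(-9.4,-7.2),(-8.7,-9.2),(-8.3,-10),(-8.3,-9.9)]: add(1,a,0,b,0,6,0)
E
python3 - <<'E'
from cmd import *
np.set_printoptions(precision=2,suppress=True)
p,Rm=run(); s=monitor.sense();pm,rm=pose(s);print(p,pm,Rm[:,2],rm[:,2],s['contact_force'],s['time_s'],s['joint_pos'])
c=np.array([-99.5,0,73.77]);print('lip',pm+rm@c)
pic,d=optics.read_camera('scene');cv2.imwrite('pics/s11.png',pic[:,:,::-1])
pic,d=optics.read_camera('top');cv2.imwrite('pics/t11.png',pic[:,:,::-1])
E
```

```text
[ 528.53 -369.34  149.76] [ 549.68 -372.27  147.06] [ 0.59 -0.42 -0.69] [ 0.53 -0.34 -0.78] [ 0.63 -0.34 -1.08] 16.0667 [-0.7   0.22  2.11  0.53  0.16  0.98]
lip [ 524.93 -352.16   27.37]
```

View pics/s11.png

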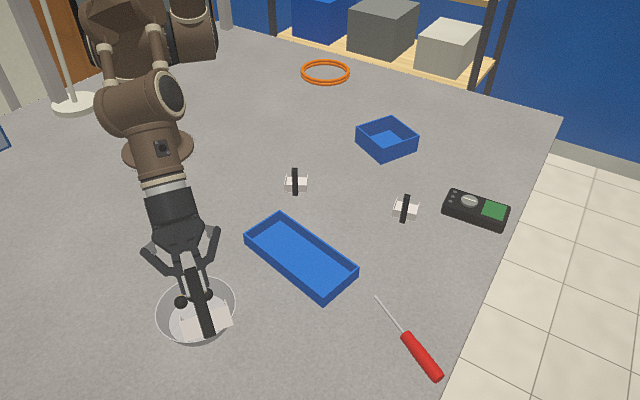

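View pics/t11.png

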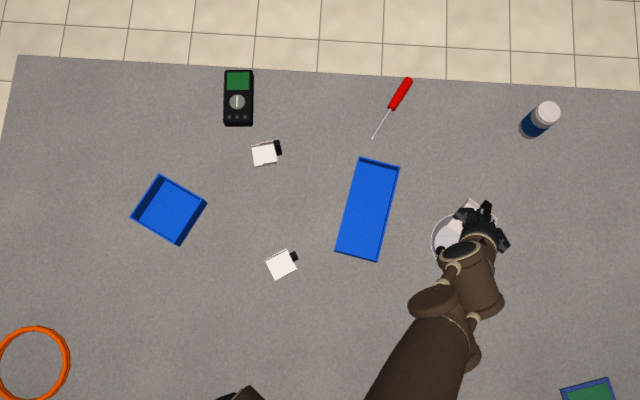

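```bash
python3 - <<'E'
import cv2
a=cv2.imread('pics/s11.png')[260:360,135:260];cv2.imwrite('pics/c11.png',cv2.resize(a,None,fx=6,fy=6,interpolation=cv2.INTER_CUBIC))
E
```

```text
(no output)
```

View pics/c11.png

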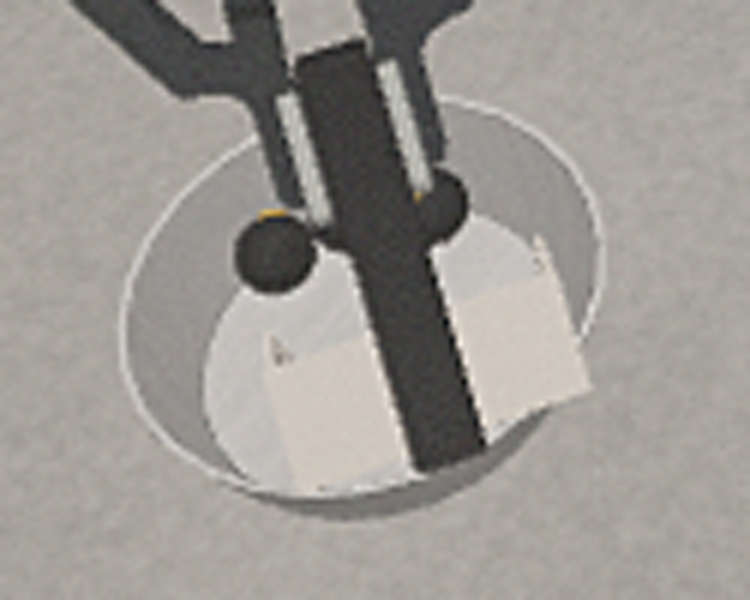

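The crop shows three knobs in the dish, at (275,250), behind the post at (345,230), and at (440,205), and the pan is empty. I withdraw straight up.

```bash
python3 - <<'E'
from cmd import *
np.set_printoptions(precision=2,suppress=True)
s=monitor.sense();pm,rm=pose(s);print(pm,s['tool_rot'],rm.T@[0,0,100],rm.T@[80,-55,0], rm)
E
```

```text
[ 549.45 -372.13  146.91] [ 0.09  0.9  -0.28  0.32] [ 62.33  -2.29 -78.16] [75.91  0.51 60.52] [[ 0.64 -0.56  0.53]
 [-0.45 -0.83 -0.34]
 [ 0.62 -0.02 -0.78]]
```

servo_tool(steps=[-1,3.1,-0.1,-3.9,0,0,0,-1,5,-0.2,-6.3,0,0,0,-1,7,-0.2,-8.8,0,0,0,-1,7,-0.2,-8.8,0,0,0,-1,7,-0.2,-8.8,0,0,0,-1,7,-0.2,-8.8,0,0,0,-1,7,-0.2,-8.8,0,0,0,-1,7,-0.2,-8.8,0,0,0,-1,0,0,0,0,-6,0,-1,0,0,0,0,-6,0,-1,0,0,0,0,-6,0,-1,0,0,0,0,-6,0])

```text
time_s: 17.17
tcp_pos: [549.1, -372.7, 229.4]
tool_rot: [0.027, 0.948, -0.293, 0.123]
contact_force: [1.1, 0.3, -2.0]
grip_width: 18.6
```

servo_tool(steps=[-1,0,0,0,0,-6,0,-1,0,0,0,0,-6,0,-1,0,0,0,0,0,0,-1,0,0,0,0,0,0,-1,0,0,0,0,0,0])

```text
time_s: 17.58
tcp_pos: [548.5, -371.8, 226.8]
tool_rot: [-0.004, 0.955, -0.294, 0.025]
contact_force: [-0.5, 0.7, -1.9]
grip_width: 18.8
```

```bash
python3 - <<'E'
from cmd import *
np.set_printoptions(precision=3,suppress=True)
s=monitor.sense();pm,rm=pose(s);print(s['time_s'],pm,s['tool_rot'],s['joint_pos'],s['contact_force'],s['grip_width']);print(rm)
# target upright, yaw 16.595
y=np.radians(16.595);Rt=np.array([[np.cos(y),np.sin(y),0],[np.sin(y),-np.cos(y),0],[0,0,-1]])
print('rotvec tool',np.degrees(R.from_matrix(rm.T@Rt).as_rotvec()))
yn=np.arctan2(rm[1,0],rm[0,0]);Ru=np.array([[np.cos(yn),np.sin(yn),0],[np.sin(yn),-np.cos(yn),0],[0,0,-1]])
print('upright first',np.degrees(R.from_matrix(rm.T@Ru).as_rotvec()),np.degrees(yn))
pic,d=optics.read_camera('scene');cv2.imwrite('pics/s12.png',pic[:,:,::-1])
E
```

```text
17.5833 [ 548.495 -371.812  226.796] [-0.004  0.955 -0.294  0.025] [-0.674  0.357  1.58   0.029  1.162  1.484] [-0.466  0.748 -1.895] 18.75758830429847
[[ 0.825 -0.562  0.05 ]
 [-0.563 -0.827 -0.006]
 [ 0.045 -0.023 -0.999]]
rotvec tool [ -0.079  -3.005 -50.834]
upright first [-1.318 -2.592  0.03 ] -34.27994203215074
```

View pics/s12.png

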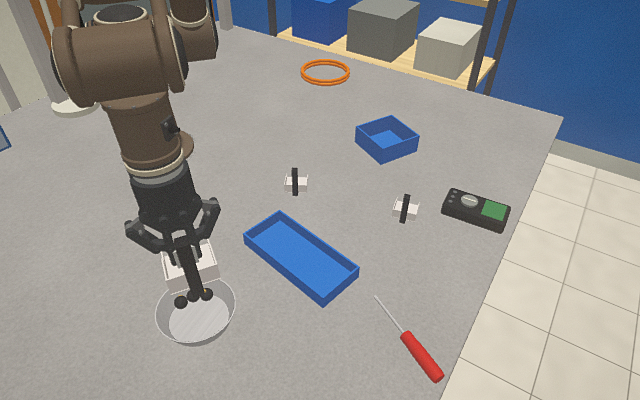

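Three knobs lie in the dish at (181,302), (194,296) and (207,293). I set the scoop upright and carry it home.

servo_tool(steps=[-1,0,0,0,-1.3,-2.6,0,-1,-7,-14,0,0,0,0,-1,-14.5,-28.5,0,0,0,0,-1,-14.5,-28.5,0,0,0,0,-1,-14.5,-28.5,0,0,0,0,-1,-14.5,-28.5,0,0,0,0,-1,-14.5,-28.5,0,0,0,0,-1,-14.5,-28.5,0,0,0,0,-1,-14.5,-28.5,0,0,0,0,-1,-14.5,-28.5,0,0,0,0,-1,-14.5,-28.5,0,0,0,0,-1,-14.5,-28.5,0,0,0,0])

```text
time_s: 18.63
tcp_pos: [590.2, -36.9, 228.0]
tool_rot: [-0.001, 0.956, -0.294, 0.001]
contact_force: [0.4, -0.7, -0.8]
grip_width: 18.9
```

servo_tool(steps=[-1,-14.5,-28.5,0,0,0,0,-1,-14.5,-28.5,0,0,0,0,-1,-14.5,-28.5,0,0,0,0,-1,-14.5,-28.5,0,0,0,0,-1,-14.5,-28.5,0,0,0,0,-1,-8,-14,0,0,0,0])

```text
time_s: 19.13
tcp_pos: [611.7, 139.7, 228.2]
tool_rot: [-0.002, 0.956, -0.293, 0.0]
contact_force: [0.1, -0.6, -0.8]
grip_width: 18.8
```

servo_tool(steps=[-1,0,0,0,0,0,-6.4,-1,0,0,0,0,0,-6.4,-1,0,0,0,0,0,-6.4,-1,0,0,0,0,0,-6.4,-1,0,0,0,0,0,-6.4,-1,0,0,0,0,0,-6.4,-1,0,0,0,0,0,-6.4,-1,0,0,0,0,0,-6.1,-1,0,0,0,0,0,0,-1,0,0,0,0,0,0,-1,0,0,0,0,0,0])

```text
time_s: 20.05
tcp_pos: [612.4, 135.5, 228.0]
tool_rot: [-0.0, 0.99, 0.144, 0.0]
contact_force: [0.2, -0.2, -1.1]
grip_width: 18.6
```

```bash
cat > fin.py <<'E'
from cmd import *
np.set_printoptions(precision=2,suppress=True)
s=monitor.sense();pm,rm=pose(s);print(s['time_s'],pm,s['contact_force'],s['wrist_torque'],s['grip_width'])
y=np.radians(16.595);Rt=np.array([[np.cos(y),np.sin(y),0],[np.sin(y),-np.cos(y),0],[0,0,-1]])
print('rotvec tool',np.degrees(R.from_matrix(rm.T@Rt).as_rotvec()),'shift',rm.T@(np.array([612.74,135.63,73.77])-pm))
E
python3 fin.py; python3 -c "
from h import *
wrist('w13')"
```

```text
20.05 [612.37 135.49 228.01] [ 0.17 -0.15 -1.08] [ 0.   -0.02  0.05] 18.635066968228966
rotvec tool [-0.04 -0.04 -0.05] shift [  0.29   0.07 154.24]
```

View pics/w13.png

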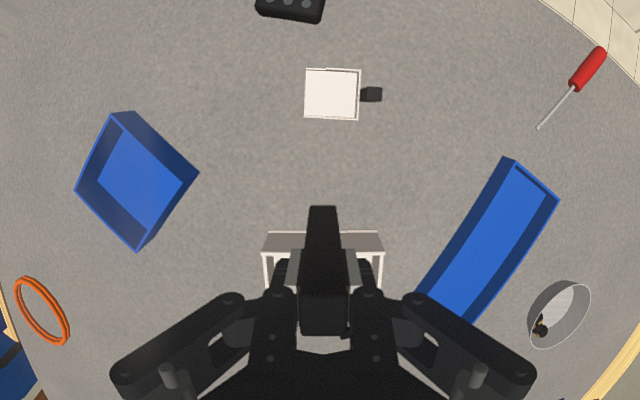

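servo_tool(steps=[-1,0.3,0,8,0,0,0,-1,0,0,16,0,0,0,-1,0,0,18,0,0,0,-1,0,0,18,0,0,0,-1,0,0,18,0,0,0,-1,0,0,18,0,0,0,-1,0,0,18,0,0,0,-1,0,0,16,0,0,0,-1,0,0,12,0,0,0,-1,0,0,7,0,0,0,-1,0,0,2,0,0,0,-1,0,0,0,0,0,0])

```text
time_s: 21.1
tcp_pos: [613.3, 135.3, 76.3]
tool_rot: [-0.0, 0.989, 0.145, -0.0]
contact_force: [0.1, 0.5, -1.2]
grip_width: 18.6
```

servo_tool(steps=[-1,0,0,1,0,0,0,-1,0,0,0,0,0,0,-1,0,0,1,0,0,0,-1,0,0,0,0,0,0,-1,0,0,0,0,0,0])

```text
time_s: 21.52
tcp_pos: [613.7, 135.3, 75.2]
tool_rot: [-0.0, 0.989, 0.145, 0.0]
contact_force: [0.1, -0.1, -0.8]
grip_width: 18.5
```

```bash
python3 fin.py
```

```text
21.5167 [613.71 135.34  75.22] [ 0.06 -0.08 -0.85] [-0.02 -0.   -0.04] 18.546803306561873
rotvec tool [-0.02 -0.05  0.06] shift [-0.85 -0.56  1.45]
```

servo_tool(steps=[-1,0,0,0.7,0,0,0,-1,0,0,0,0,0,0,-1,0,0,0.7,0,0,0,-1,0,0,0,0,0,0,-1,0,0,0,0,0,0])

```text
time_s: 21.93
tcp_pos: [613.9, 135.4, 74.8]
tool_rot: [-0.0, 0.989, 0.145, 0.0]
contact_force: [-2.8, -1.1, 4.8]
grip_width: 19.0
```

servo_tool(steps=[-1,0,0,0.7,0,0,0,-1,0,0,0,0,0,0,-1,0,0,0,0,0,0])

```text
time_s: 22.18
tcp_pos: [614.0, 135.4, 74.7]
tool_rot: [-0.0, 0.989, 0.145, 0.0]
contact_force: [-3.8, 0.5, 7.8]
grip_width: 19.3
```

servo_tool(steps=[-1,0,0,-0.7,0,0,0,-1,0,0,0,0,0,0,0.3,0,0,0,0,0,0,0.3,0,0,0,0,0,0,1,0,0,0,0,0,0,1,0,0,0,0,0,0,1,0,0,0,0,0,0,1,0,0,0,0,0,0,1,0,0,0,0,0,0,1,0,0,0,0,0,0])

```text
time_s: 23.02
tcp_pos: [613.4, 135.3, 73.2]
tool_rot: [-0.0, 0.989, 0.145, -0.0]
contact_force: [0.1, 0.5, -0.1]
grip_width: 85.3
```

servo_tool(steps=[1,0,0,-5,0,0,0,1,0,0,-12,0,0,0,1,0,0,-15,0,0,0,1,0,0,-15,0,0,0,1,0,0,-15,0,0,0,1,0,0,-15,0,0,0,1,0,0,-15,0,0,0,1,0,0,-15,0,0,0,1,0,0,-15,0,0,0,1,0,0,-15,0,0,0,1,0,0,-15,0,0,0,1,0,0,0,0,0,0])

```text
time_s: 24.02
tcp_pos: [616.2, 135.7, 230.8]
tool_rot: [-0.0, 0.989, 0.145, 0.004]
contact_force: [1.1, -0.1, 1.0]
grip_width: 85.0
```

```bash
python3 fin.py; python3 - <<'E'
from h import *
np.set_printoptions(precision=2,suppress=True)
im,d,p,Rt=wrist('w14');W=wrist_cloud(d,p,Rt);br=im.astype(int)
pt=(br.sum(-1)<200)&(abs(W[...,2]-118)<6)&(abs(W[...,0]-613)<30)&(abs(W[...,1]-137)<30);q=W[pt];print('post',len(q),np.median(q,0),cv2.minAreaRect(q[:,:2].astype(np.float32)))
for n in('scene','top'):
    pic,d=optics.read_camera(n);cv2.imwrite(f'pics/{n}14.png',pic[:,:,::-1])
    if n=='scene': cv2.imwrite('pics/c14.png',cv2.resize(pic[260:360,135:260,::-1],None,fx=6,fy=6,interpolation=cv2.INTER_CUBIC))
E
```

```text
24.0167 [616.17 135.67 230.78] [ 1.08 -0.08  1.03] [ 0.01 -0.06 -0.03] 84.95617550859372
rotvec tool [ 0.05 -0.5   0.07] shift [ -4.66  -1.07 156.97]
post 517 [614.55 134.73 118.17] ((613.5267944335938, 134.50064086914062), (21.00141143798828, 18.409645080566406), 17.11727523803711)
```

View pics/w14.png

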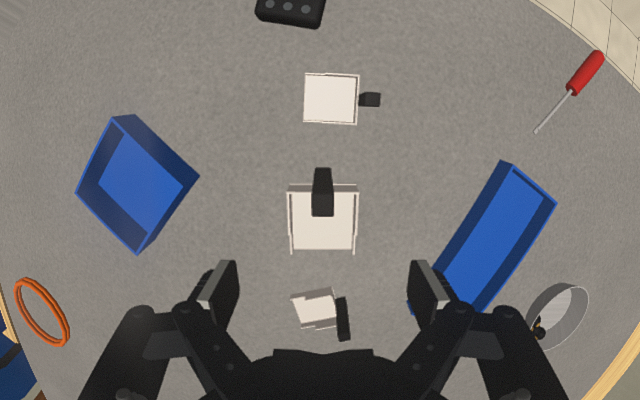

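View pics/scene14.png

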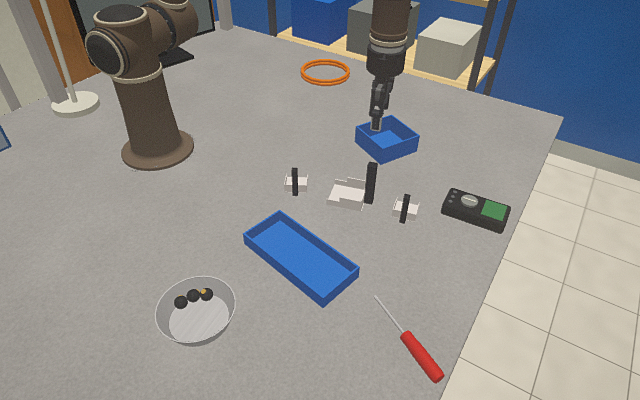

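View pics/c14.png

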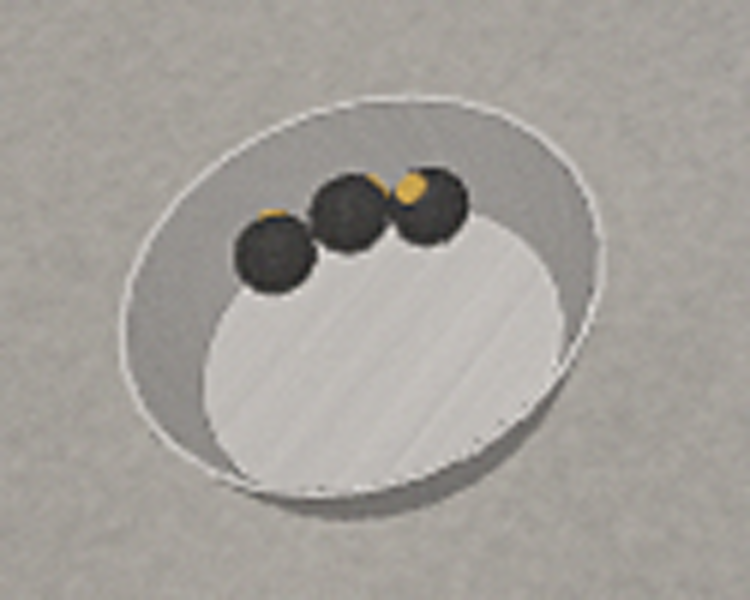

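The dish holds all three knobs, at crop (275,250), (350,212) and (430,205). The scoop stands at scene (352,190) as at the start, and the gripper is clear of it.

```bash
python3 -c "
from workcell import workorder
print(workorder.sign_off())"
```

```text
the job is handed in; nothing more can be done
None
```

All three knobs are in the round steel dish. The scoop stands upright, released, back where it stood, and I handed the job in at about 24 s.

I gripped the large scoop's post at 110 N, set it down in the far half of the tray and pushed it along the floor to the -x end wall. I then tilted it nose-up, carried it over and tipped it with the lip about 27 mm above the bench, inside the dish. The fingers held only the post and never touched the knobs.

**Last checks:**
- **Knobs:** the final picture shows three knobs in the dish, none in the tray, and nothing out of place elsewhere.
- **Scoop position:** the wrist camera puts the post at (613.5, 134.5) against (612.8, 137.2) before the job. That is about 3 mm off in y, mostly because the fingers centred the post when they closed. The yaw agrees within about 0.5 degrees.
- **Forces:** the highest wrist force I read was about 20 N, while tilting in the tray.

**What did not go to plan:** the tip stopped at about 39 degrees instead of 46, near a wrist singularity. That moved the lip about 12 mm sideways, still inside the dish, and the pan emptied completely.

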